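# Latch the bean bin

## Task

The lid of the slope-fronted coffee-bean bin is down but its toggle latch is undone. Swing the latch's bail over and hook its crossbar behind the keeper on the lid, well back under its lip, while the lever is still up, then press the lever down past centre until it lies flat and stays there under tension. Leave the pitcher, cup and dropper bottle standing where they are, and let go of everything at the end.

Things in the scene. Friction and masses are not known exactly. Their poses are not given: they have to be found in the camera images.
- bin: Dark steel bean bin, fixed, 240 x 240 footprint. Origin: centre of its underside; x to its back, y left, z up. Its sloped front (facing the robot at yaw 0) rises towards +x at 35 degrees, from x -120, z 90 to x 80, z 230. Below, u = up the slope = (cos35, 0, sin35), w = square off the slope = (-sin35, 0, cos35) in bin axes. The latch lies in the bin's mid plane y = 0.
- pivot (a point): Middle of the lever's pivot axis (along bin y), between two small steel cheeks, 20 mm off the slope. The axes of this point are x = u, y = bin y, z = w.
- lever (a joint): Lever angle, rad: 0 = closed at its stop, flat along the slope, pointing down it (-u) from the pivot; grows as it swings up and over towards the keeper; 1.57 = straight off the slope (+w); stop at 2.2. Stiff pivot, 0.05 N m: stays where left while the bail is slack. With the bail hooked it resists with under 15 N at the tip until about 0.2 rad, then snaps to 0.
- lever_tip (a point): Free end of the steel lever, 72 mm from the pivot: a flat bar 22 wide (y), 6 thick, with a round cross roll 10 mm in diameter and 30 long at the tip; this point is the roll's centre.
- bail (a joint): Bail angle relative to the lever, rad. The bail's angle above the slope is (bail - lever): 0 = along the slope, pointing up it; it grows as the bail is raised. Stiff, 0.04 N m: stays where left. A closing lever therefore also tends to lift the bail: only the keeper's lip holds the crossbar down, so draw it back under the lip first.
- bail_bar (a point): Centre of the bail's crossbar: steel, 6 mm diameter, 46 long (y), 95 mm from the bail's pins, joined to them by two 5 mm rods at y +-21.
- bail_tab (a point): Centre of the bail's finger tab: steel disc, 20 diameter, 14 thick across y (pinch it across y). In the bail's plane it lies 14 mm beyond the crossbar, and 26 mm off that plane on the outer side. With the bail along the slope it is +14 u, +26 w from the bar; hooked with the lever up, the bail dips about 0.2 rad to the keeper and the tab is +19 u, +23 w from the bar.
- keeper (a joint): Travel of the sprung keeper towards the lever, m: 0 when free, about 0.0035 when the latch is closed over it (spring 6 N per mm), stop at 0.008.
- seat (a point): Where the crossbar's centre belongs: behind (up the slope from) the keeper post, 17 mm off the slope; moves with the keeper. Axes as pivot. Post 12 wide (y), 6 thick; its far face is 3 mm in -u of here. Lip on its top reaches 5 mm in +u of here, from 6 to 10 mm in +w: the bar goes down over 8 mm in +u of here, then fully back under the lip. A plate lies 3.5 mm below.
- pitcher: Bystander: steel milk pitcher with handle, 80 in diameter, 100 high; origin under its centre.
- cup: Bystander: white ceramic cup, 86 in diameter, 65 high; origin under its centre.
- dropper: Bystander: small amber dropper bottle with black cap, 40 in diameter, 85 high; origin under its centre.
- shelf_edge (a point): Middle of the lower front edge of a fixed wooden cup shelf, 280 wide (y), 14 thick, that hangs over the rear of the bin (bin x 25, z 310). A gripper held upright over the keeper strikes it; one held square to the slope (pointing along -w, 35 degrees from vertical) clears it.
- bail_pin (a point): Middle of the bail's hinge pins on the lever, 18 mm from the lever pivot: with the lever at 0 it lies 17.7 mm down the slope and 3.1 mm closer to the slope than the pivot; it turns with the lever, so the lever follows when the bail is pushed or pulled.

How it is judged (in metres and radians):
On the way:
1. the crossbar is down behind the keeper hook, under its lip, while the lever is still up (x of bail_bar in the frame of seat between -0.004 and 0.008 m and z of bail_bar in the frame of seat between -0.006 and 0.005 m and value of joint lever above 0.8 rad), for 0.2 s.
At the end, for the whole second after the job is handed in: The lever is closed (within 0.1 rad of its stop), the bail's crossbar lies behind the keeper hook (within 4 mm of its seat along the slope, 6 mm below to 5 mm above it), the keeper is drawn at least 2 mm towards the lever by the bail, and pitcher, cup and dropper bottle stand upright (value of joint lever below 0.1 rad and value of joint keeper above 0.002 m and x of bail_bar in the frame of seat between -0.004 and 0.004 m and z of bail_bar in the frame of seat between -0.006 and 0.005 m and angle between each of pitcher, cup, dropper's own z axis and vertical below 0.2 rad); the robot touches nothing.
It fails at once if a bystander is pushed more than 30 mm from its place (distance of any of pitcher, cup, dropper from where it was at the start of the episode above 0.03 m).
It also fails if it takes over 48 s, if anything falls off the work surface, if the arm or the gripper's body presses on something with over 40 N, if the wrist force passes 120 N, or if a joint passes its speed limit or range.

## Robot

A 6-joint arm with a two-finger parallel gripper is mounted at the origin on the work surface. World frame = base frame: x ahead of the robot, y to its left, z up, the work surface at z = 0. Lengths are in m, angles in degrees, forces in N, time in s.
With the tool pointing down it reaches from about 0.4 to 0.825 m from the base axis. Payload 7 kg.
Tool frame: the origin (TCP) lies at the very end of the fingers, on their centre line; the grasp point (between the pads) lies hold_point_z behind it (hold_point_z is the distance from the TCP to the grasp point, in m); z points along the fingers, y is the direction in which the jaws open and shut (so a half turn about z gives the same grasp; the last joint's range is limited). The gripper opens to 88 mm and grips with 3 to 60 N. Pads are 19 mm wide; open, the fingers measure 130 mm over their backs; the gripper's body (78 mm by 193 mm) begins 47 mm behind the grasp point.
Start: joints at [84.46, 20.546, 0.682, 0, -70.136, -16.507], TCP at [0.253, 0.626, 0.191] pointing down, gripper open.
Joint ranges: [-176.03, 176.03], [-82.01, 121.73], [-58.28, 71.71], [-173.87, 95.51], [-174.79, -0.11], [-173.66, 173.66]. Speed limits (degrees/s): [136.94, 136.94, 172.46, 180, 180, 180].

## Interface

Orientations are given as [roll, pitch, yaw] about the fixed x, y, z axes, in that order (R = Rz(yaw) Ry(pitch) Rx(roll)).
In Python, from plant import get_obs, snapshot, close_job, hold_point_z gives the robot as it stands. The module is installed in compiled form; this text tells all that it offers.
- The arm moves only by the tool jog_arm, never from a script. Its argument "commands" is a list of rows, each a list of 4 numbers: the shift along the world's x, y, z in mm, then the turn about the world's z in degrees. In form: [[x, y, z, turn], ...]. A call has exactly 10 rows; each row shifts and turns the commanded pose from where the row before left it; what a row does not reach is not made up. A row lasts 1/12 s, in which the tool goes at most 41.7 mm and 7.16 degrees, less where a joint would pass 70% of its speed; a pose out of reach is approached as far as the arm can. A call is refused whole if a number of a shift passes 41.7 or a number of a turn 7.16, either way. A call with a gripper value outside its range is refused whole. "fingers" is the finger opening in mm, from 0 to 87.6, set as the call begins (left out, the last holds). The fingers move at their own pace and stop on an object; the grip force is fixed at half the most. Time passes only in rows, so rows that do not move let the fingers close, or fill a call up. It gives the time, the measured TCP pose, the force and the opening at its end, in the units of the state.
- get_obs(): the state, without advancing time (a new reading comes with each control period).
- snapshot(name): name is "side" or "top"; returns a dict with "image" (400x640x3 uint8, red, green, blue), "fov_y" (degrees; the focal length in pixels is half the picture's height over the tangent of half this angle, whatever the lens; pixels are square), "cx", "cy" (the principal point, pixels), "rvec" (rotation vector, rad) and "tvec" (3), from world to camera coordinates, as OpenCV has them. Camera axes: x right, y down, z forward; pixel columns grow to the right and rows downward; lengths in m; the calibration is good to about 2 mm. A picture is of the moment at which its call begins. There is no depth.
- close_job(): hands the job in, once; it reports no verdict.
The state is a dict: "clock": time; "joint_pos": joint angles; "qvel": joint speeds; "tau": joint torques, N m; "tool_pos": TCP position; "orientation": TCP orientation; "force": force on the tool from outside, world axes, zero at the start; "moment": the same for the moment, N m; "opening": finger opening in m.
Only numpy, scipy, OpenCV 4.12 (cv2) and the standard library are available. Lean on these libraries where they do the work, as an engineer would, in place of code of your own. Each camera call takes 0.05 s, during which the arm holds its last target.

## Working session

There is one attempt and no reset: what is moved stays moved. The work goes in short steps, Python scripts to look and compute and a tool call to move; the robot and the scene stay as the last step left them, time stands still between calls to the robot, and variables do not carry over. Pictures are saved under pics/ and viewed, and the job is handed in when it is done.

Besides the shell and the picture viewer there is one more tool, called after "Request:" as name(argument=value, ...), one argument or row to a line, values as JSON. jog_arm: Moves the arm, as the interface text tells. Its arguments: {"type":"object","properties":{"commands":{"type":"array","items":{"type":"array","items":{"type":"number"}}},"fingers":{"type":"number"}},"required":["commands"]}

```bash
mkdir -p pics
cat > h.py <<'E'
import numpy as np, cv2
from plant import get_obs, snapshot, close_job, hold_point_z
def cam(s):
    f=200/np.tan(np.radians(s['fov_y'])/2)
    K=np.array([[f,0,s['cx']],[0,f,s['cy']],[0,0,1.]])
    R=cv2.Rodrigues(np.array(s['rvec'],float))[0]; t=np.array(s['tvec'],float).ravel()
    return K,R,t
def proj(s,P):
    K,R,t=cam(s); p=(K@(R@np.atleast_2d(P).T+t[:,None])); return (p[:2]/p[2]).T
def ray(s,px):
    K,R,t=cam(s); d=R.T@np.linalg.inv(K)@np.array([px[0],px[1],1.]); return -R.T@t,d/np.linalg.norm(d)
def tri(s1,p1,s2,p2):
    a,d=ray(s1,p1);b,e=ray(s2,p2)
    x=np.linalg.lstsq(np.c_[d,-e],b-a,rcond=None)[0]
    A=a+x[0]*d;B=b+x[1]*e
    return (A+B)/2,np.linalg.norm(A-B)
def save(s,n,crop=None,k=1):
    im=s['image'][:,:,::-1]
    if crop: x0,y0,x1,y1=crop; im=im[y0:y1,x0:x1]
    im=cv2.resize(im,None,fx=k,fy=k,interpolation=cv2.INTER_CUBIC); cv2.imwrite('pics/'+n+'.png',im)
E
python3 - <<'E'
from h import *
import pickle
o=get_obs();print(o,hold_point_z)
S={}
for n in('side','top'):
    s=snapshot(n);S[n]=s;save(s,n+'0');K,R,t=cam(s);print(n,s['fov_y'],s['cx'],s['cy'],-R.T@t,R[2])
pickle.dump(S,open('S0.pkl','wb'))
E
```

```text
{'clock': 0.0, 'joint_pos': array([ 8.44614709e+01,  2.05910984e+01,  6.33977826e-01, -1.92335090e-02,
       -7.01347564e+01, -1.65056344e+01]), 'qvel': array([-0.05113735, -0.01595644, -0.10010392,  0.03963833,  0.06453133,
        0.01131091]), 'tau': array([ 9.25763197e-04, -5.82718277e+01,  2.93066847e+01,  6.99723423e+00,
        7.01499768e-03, -1.58854350e-04]), 'tool_pos': array([0.25318654, 0.62513718, 0.18993086]), 'orientation': array([ 1.79906772e+02, -8.76989697e-03, -2.20507065e+01]), 'force': array([ 0.81308531,  0.82556255, -0.34211827]), 'moment': array([-0.01011171, -0.00260227, -0.03061496]), 'opening': 0.08741895086797155} 0.0188
side 45.3609618603612 319.7805543480573 193.19367969111164 [ 0.42267677 -0.76636097  0.96275166] [ 0.15383887  0.71659835 -0.68030905]
top 48.77040003807329 316.64666469783236 206.84993659598297 [0.50707808 0.05017125 1.22273266] [ 0.11142093 -0.01924269 -0.99358698]
```

View pics/side0.png

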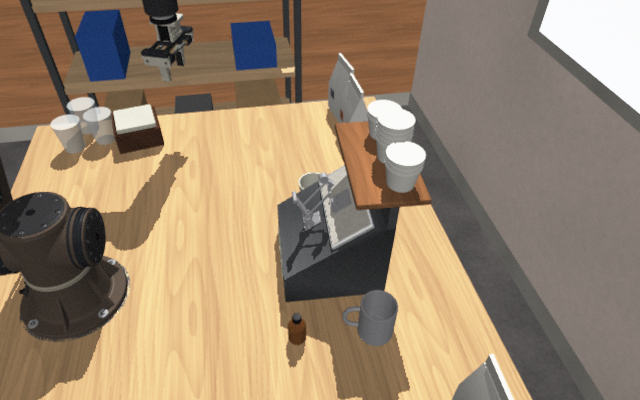

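View pics/top0.png

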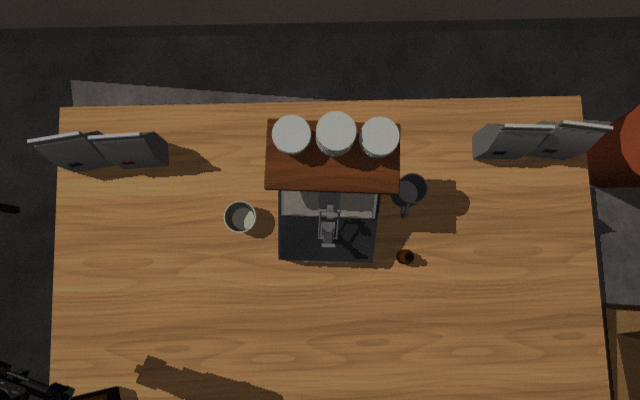

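Run:
```python
import pickle
from h import *
S=pickle.load(open('S0.pkl','rb'))
save(S['side'],'side_c',(270,150,420,310),5)
save(S['top'],'top_c',(260,170,400,270),5)
```

```text
(no output)
```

View pics/side_c.png

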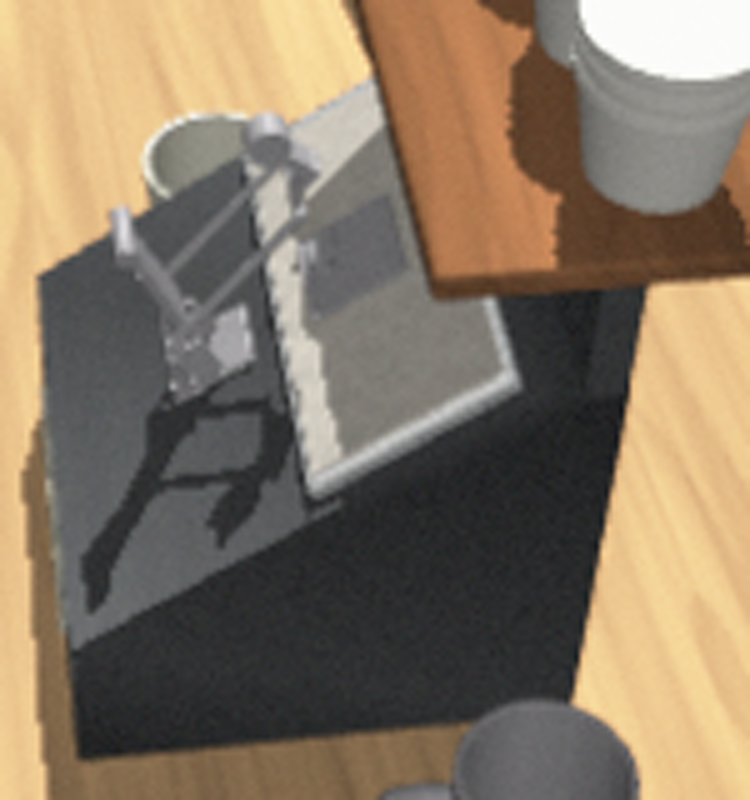

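View pics/top_c.png

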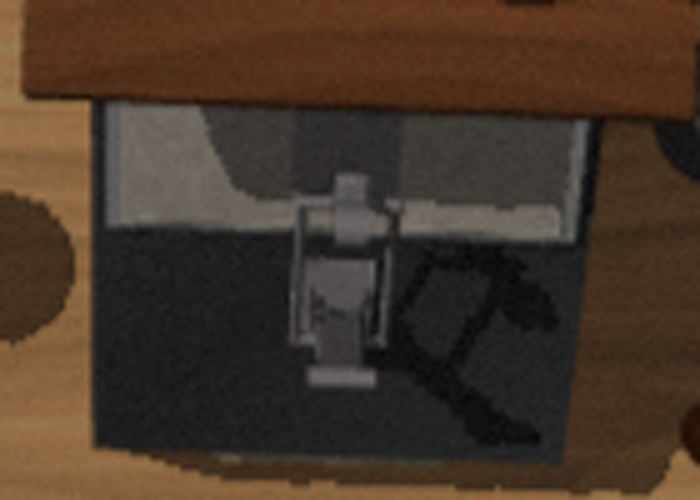

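```bash
cat > fit.py <<'E'
from h import *
import pickle
from scipy.optimize import least_squares
c,s_=np.cos(np.radians(35)),np.sin(np.radians(35))
U=np.array([c,0,s_]);W=np.array([-s_,0,c])
def slope(s,y,w): return np.array([-.12,0,.09])+U*s+W*w+np.array([0,y,0])
def lat(p): # p: bx,by,yaw,sp,lever,beta(above slope)
    sp,th,be=p[3:6]
    piv=slope(sp,0,.020)
    tip=piv+.072*(-np.cos(th)*U+np.sin(th)*W)
    a=th-np.arctan2(3.1,17.7)
    pin=piv+.018*(-np.cos(a)*U+np.sin(a)*W)
    d=np.cos(be)*U+np.sin(be)*W; n=-np.sin(be)*U+np.cos(be)*W
    bar=pin+.095*d; tab=bar+.014*d+.026*n
    return dict(piv=piv,tip=tip,pin=pin,bar=bar,tab=tab,d=d,seat=piv+.0808*U-.003*W)
def tw(p,q):
    y=p[2];R=np.array([[np.cos(y),-np.sin(y),0],[np.sin(y),np.cos(y),0],[0,0,1]])
    return R@q+np.array([p[0],p[1],0])
Y=np.array([0,1.,0])
E
python3 - <<'E'
from fit import *
S=pickle.load(open('S0.pkl','rb'))
sc=lambda x,y:(270+x/5,150+y/5)
tc=lambda x,y:(260+x/5,170+y/5)
def model(p):
    L=lat(p)
    T=[(slope(0,.12,0),tc(95,447)),(slope(0,-.12,0),tc(562,462)),(L['tip']+.015*Y,tc(308,376)),(L['tip']-.015*Y,tc(376,378)),
       (L['bar']+.021*Y,tc(300,202)),(L['bar']-.021*Y,tc(396,205))]
    D=[(slope(0,-.12,0),sc(70,645)),(slope(0,.12,0),sc(40,275)),(np.array([-.12,-.12,0]),sc(78,757)),
       (L['tip'],sc(123,232)),(L['tab'],sc(268,140)),(L['bar']-.021*Y,sc(303,213)),(L['pin']-.021*Y,sc(193,318))]
    return T,D
def res(p):
    T,D=model(p);r=[]
    for n,Q in(('top',T),('side',D)):
        pr=proj(S[n],np.array([tw(p,q) for q,_ in Q]));r.append((pr-np.array([m for _,m in Q])).ravel())
    return np.concatenate(r)
f=least_squares(res,[.6,0,0,.08,1.3,.7],loss='soft_l1')
print(np.round(f.x,4));print(np.round(f.fun.reshape(-1,2),1))
p=f.x;np.save('p.npy',p)
for k,v in lat(p).items(): print(k,np.round(v,4),np.round(tw(p,v),4) if k!='d' else '')
print('shelf',tw(p,np.array([.025,0,.31])))
print(np.round(proj(S['side'],tw(p,lat(p)['seat'])),1),np.round(proj(S['top'],tw(p,lat(p)['seat'])),1))
for n,m in(('side',sc),('top',tc)):
    im=S[n]['image'][:,:,::-1].copy();im=cv2.resize(im,None,fx=4,fy=4,interpolation=cv2.INTER_CUBIC)
    L=lat(p)
    for k in('piv','tip','pin','bar','tab','seat'):
        q=proj(S[n],tw(p,L[k]))[0]*4+1.5;cv2.circle(im,tuple(int(v) for v in q),3,(0,0,255),1)
        cv2.putText(im,k,tuple(int(v)+4 for v in q),0,.4,(0,255,0),1)
    cs=[slope(0,.12,0),slope(0,-.12,0),slope(.244,-.12,0),slope(.244,.12,0),np.array([.025,.14,.31]),np.array([.025,-.14,.31])]
    for q in cs:
        q=proj(S[n],tw(p,q))[0]*4+1.5;cv2.circle(im,tuple(int(v) for v in q),3,(255,255,0),1)
    x0,y0=(270,150) if n=='side' else (250,170)
    cv2.imwrite('pics/fit_'+n+'.png',im[y0*4:y0*4+580,x0*4:x0*4+640])
E
```

```text
[ 6.1490e-01  1.7000e-03 -6.5200e-02  9.6600e-02  1.7254e+00  3.3140e-01]
[[-0.5 -0.3]
 [ 0.1  0.1]
 [ 0.  -0.2]
 [-0.2 -0.1]
 [ 0.5 -0.7]
 [ 0.3 -0.6]
 [ 0.4 -0.2]
 [-0.5 -0.4]
 [-0.   0.5]
 [-0.1  0.5]
 [-0.1 -1.2]
 [-0.3 -0.7]
 [-3.7  4.8]]
piv [-0.0523  0.      0.1618] [0.5627 0.0051 0.1618]
tip [-0.084   0.      0.2264] [0.5311 0.0072 0.2264]
pin [-0.0629  0.      0.1764] [0.5521 0.0058 0.1764]
bar [-0.0071  0.      0.2532] [0.6079 0.0021 0.2532]
tab [-0.0199  0.      0.2798] [0.5951 0.003  0.2798]
d [0.588  0.     0.8089] 
seat [0.0156 0.     0.2057] [0.6305 0.0007 0.2057]
shelf [6.39884856e-01 5.89889817e-05 3.10000000e-01]
[[338.  200.2]] [[329.3 202.5]]
```

```bash
sleep 0
```

```text
(no output)
```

View pics/fit_side.png

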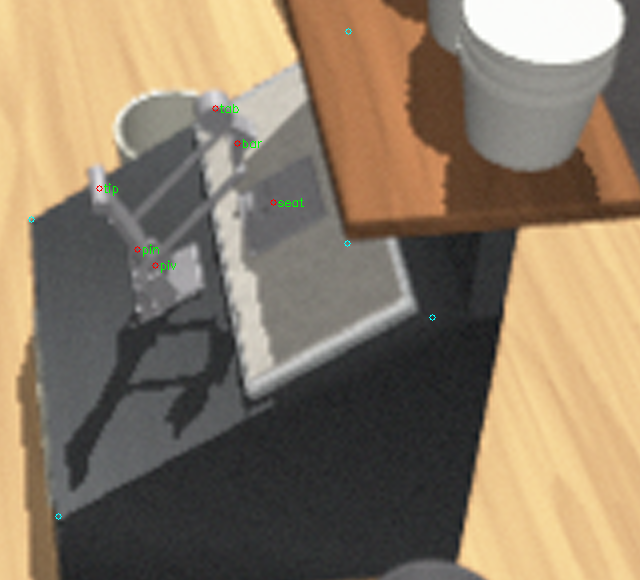

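View pics/fit_top.png

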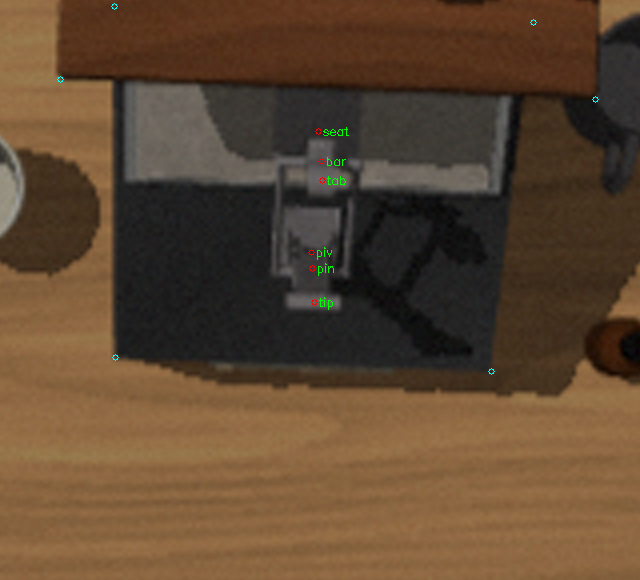

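Run:
```python
from fit import *
S=pickle.load(open('S0.pkl','rb'))
a=S['side']; im=np.clip(a['image'].astype(float)*1.3,0,255).astype(np.uint8); a['image']=im
save(a,'z_side',(290,170,360,240),10)
b=S['top'];b['image']=np.clip(b['image'].astype(float)*2.2,0,255).astype(np.uint8)
save(b,'z_top',(310,195,350,255),10)
```

```text
(no output)
```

View pics/z_side.png

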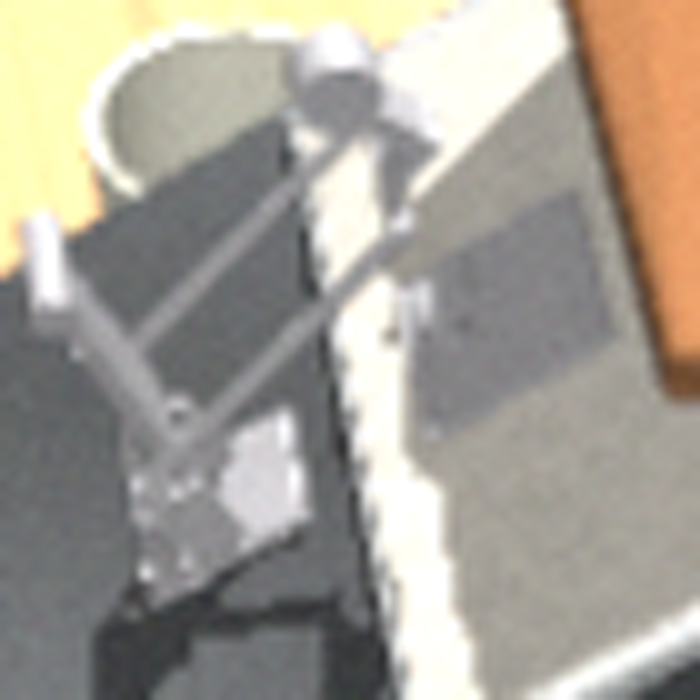

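View pics/z_top.png

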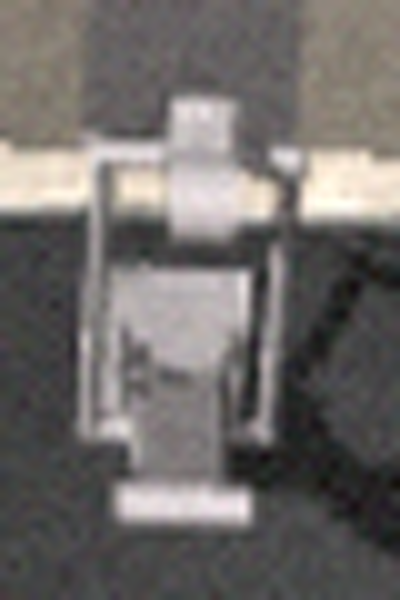

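Run:
```python
from fit import *
S=pickle.load(open('S0.pkl','rb'))
sc=lambda x,y:(270+x/5,150+y/5)
tc=lambda x,y:(260+x/5,170+y/5)
zt=lambda x,y:(310+x/10,195+y/10); zs=lambda x,y:(290+x/10,170+y/10)
def model(p):
    L=lat(p)
    T=[(slope(0,.12,0),tc(95,447)),(slope(0,-.12,0),tc(562,462)),(L['tip']+.015*Y,zt(113,503)),(L['tip']-.015*Y,zt(253,506)),
       (L['bar']+.021*Y,zt(100,150)),(L['bar']-.021*Y,zt(290,158)),(L['pin']+.021*Y,zt(92,430)),(L['pin']-.021*Y,zt(265,435))]
    D=[(slope(0,-.12,0),sc(70,645)),(slope(0,.12,0),sc(40,275)),(np.array([-.12,-.12,0]),sc(78,757)),
       (L['tip'],zs(47,265)),(L['tab']-.007*Y,zs(343,95)),(L['bar']-.021*Y,zs(405,225))]
    return T,D
def res(p):
    T,D=model(p);r=[]
    for n,Q in(('top',T),('side',D)):
        pr=proj(S[n],np.array([tw(p,q) for q,_ in Q]));r.append((pr-np.array([m for _,m in Q])).ravel())
    return np.concatenate(r)
f=least_squares(res,np.load('p.npy'))
print(np.round(f.x,4));print(np.round(f.fun.reshape(-1,2),1).tolist())
p=f.x;np.save('p.npy',p);J=f.jac;print('sd',np.round(np.sqrt(np.diag(np.linalg.inv(J.T@J)))*.5,4))
for k,v in lat(p).items(): print(k,np.round(v,4),np.round(tw(p,v),4) if k!='d' else '')
L=lat(p)
for du in(-9,-3,5):
  for w in (0,6,10): print(du,w,(proj(S['side'],tw(p,L['seat']+du/1e3*U+w/1e3*W-.006*Y))[0]-[290,170])*10)
print('rodend',(proj(S['side'],tw(p,L['pin']-.021*Y))[0]-[290,170])*10)
for k in('cup','x'):pass
```

```text
[ 0.6145  0.0021 -0.0629  0.0934  1.7727  0.3018]
[[-0.5, -0.1], [0.1, 0.1], [0.3, -0.3], [-0.4, -0.1], [0.3, -0.1], [0.2, -0.2], [-0.5, -0.4], [-0.1, -0.3], [0.3, -0.3], [-0.8, -0.4], [-0.1, 0.5], [-0.2, 0.5], [-0.1, 0.3], [-0.4, 0.3]]
sd [0.0005 0.0005 0.004  0.001  0.017  0.0094]
piv [-0.055   0.      0.1599] [0.5597 0.0055 0.1599]
tip [-0.0836  0.      0.226 ] [0.5311 0.0073 0.226 ]
pin [-0.0649  0.      0.175 ] [0.5498 0.0061 0.175 ]
bar [-0.0068  0.      0.2501] [0.6078 0.0025 0.2501]
tab [-0.0188  0.      0.2771] [0.5958 0.0032 0.2771]
d [0.6116 0.     0.7911] 
seat [0.0129 0.     0.2038] [0.6274 0.0012 0.2038]
-9 0 [437.55113011 344.71456436]
-9 6 [423.49223553 330.45562762]
-9 10 [414.06636984 320.89564255]
-3 0 [459.37198033 332.26149578]
-3 6 [445.36414878 317.93648453]
-3 10 [435.97243043 308.33210924]
5 0 [488.578836   315.59326457]
5 6 [474.63973627 301.17959341]
5 10 [465.29398254 291.51565358]
rodend [138.98256157 488.43615498]
```

Request:
jog_arm(
  commands=[
    [15,-28,12,2],
    [16,-31,12,2],
    [16,-31,12,2],
    [16,-31,12,2],
    [16,-31,12,2],
    [16,-31,12,2],
    [16,-31,12,2],
    [16,-31,12,2],
    [16,-31,12,1.4],
    [16,-31,12,1],
  ],
  fingers=26,
)

```text
clock: 0.93
tool_pos: [0.4126, 0.3168, 0.3113]
orientation: [180.0, 0.0, -3.6]
force: [0.3, 0.5, 0.4]
opening: 0.0288
```

Request:
jog_arm(
  commands=[
    [18,-32,0,0],
    [18,-32,0,0],
    [18,-32,0,0],
    [18,-32,0,0],
    [18,-32,0,0],
    [18,-32,0,0],
    [18,-32,0,0],
    [18,-32,0,0],
    [18,-32,0,0],
    [17,-25,0,0],
  ],
)

```text
clock: 1.77
tool_pos: [0.5918, 0.0032, 0.3106]
orientation: [180.0, 0.0, -3.7]
force: [0.4, 0.1, 0.3]
opening: 0.026
```

```bash
cat > look.py <<'E'
from fit import *
import sys
n=sys.argv[1];o=get_obs();print(o['clock'],o['tool_pos'],o['orientation'],o['force'],o['opening'])
S={k:snapshot(k) for k in('side','top')};pickle.dump(S,open(f'S{n}.pkl','wb'))
for k in S: S[k]['image']=np.clip(S[k]['image'].astype(float)*(1.2 if k=='side' else 2),0,255).astype(np.uint8)
a=cv2.resize(S['side']['image'][140:260,270:370],None,fx=4,fy=4,interpolation=cv2.INTER_CUBIC)
b=cv2.resize(S['top']['image'][160:280,280:380],None,fx=4,fy=4,interpolation=cv2.INTER_CUBIC)
cv2.imwrite(f'pics/L{n}.png',np.hstack([a,b])[:,:,::-1])
E
python3 look.py 1
```

```text
1.7667 [0.59178338 0.00322518 0.31057271] [ 1.79989535e+02  3.17404489e-02 -3.68719677e+00] [0.35946669 0.08481026 0.25328786] 0.02595442387569385
```

View pics/L1.png

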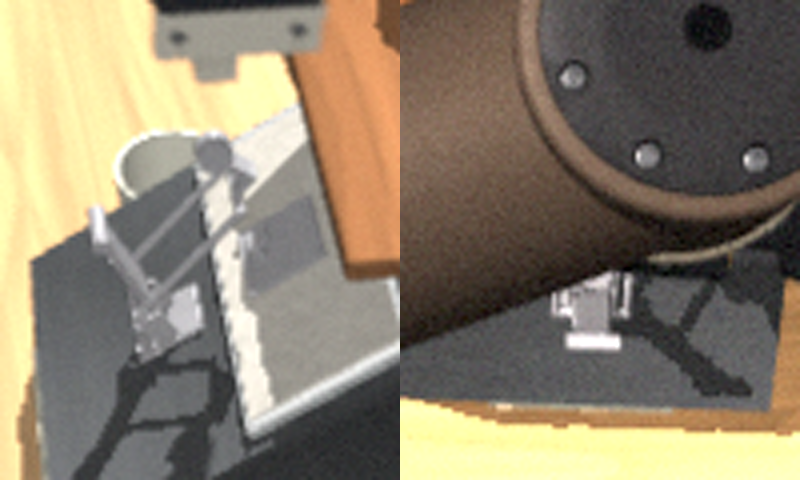

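Request:
jog_arm(
  commands=[
    [0,0,-15,0],
    [0,0,-18,0],
    [0,0,-18,0],
    [0,0,-12,0],
    [0,0,-6,0],
    [0,0,-4,0],
    [0,0,-4,0],
    [0,0,-4,0],
    [0,0,-4,0],
    [0,0,-4,0],
  ],
)

```text
clock: 2.7
tool_pos: [0.5916, 0.0057, 0.222]
orientation: [-180.0, -0.0, -3.6]
force: [0.9, -0.9, -0.5]
opening: 0.0262
```

```bash
python3 look.py 2
```

```text
2.7 [0.59161238 0.00573665 0.22204064] [-1.79983893e+02 -4.79481797e-02 -3.64062476e+00] [ 0.90321936 -0.88270672 -0.54398105] 0.026190279071178196
```

View pics/L2.png

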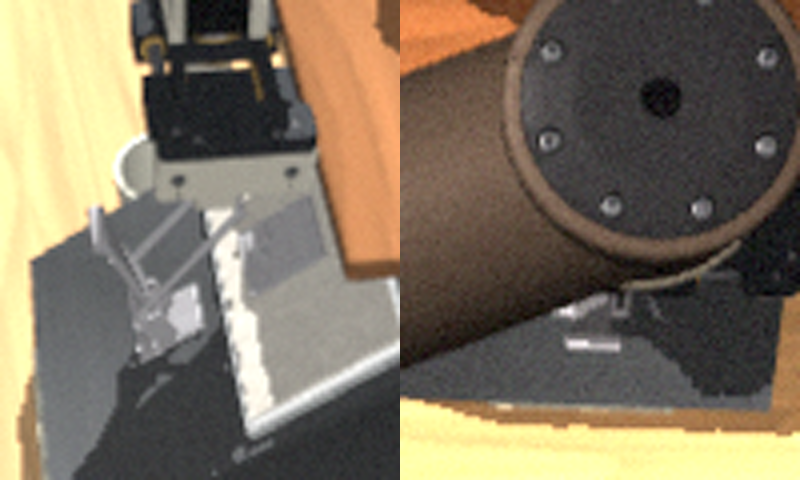

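Request:
jog_arm(
  commands=[
    [0,0,-3,0],
    [0,0,-3,0],
    [0,0,-3,0],
    [0,0,-3,0],
    [0,0,-3,0],
    [0,0,-3,0],
    [0,0,-3,0],
    [0,0,0,0],
    [0,0,0,0],
    [0,0,0,0],
  ],
)

```text
clock: 3.63
tool_pos: [0.5915, 0.0056, 0.2009]
orientation: [180.0, -0.0, -3.6]
force: [-0.2, -0.6, 0.1]
opening: 0.0257
```

```bash
python3 look.py 3
```

```text
3.6333 [0.59146665 0.00561049 0.20093843] [ 1.79997416e+02 -6.02385052e-03 -3.64353382e+00] [-0.17743359 -0.59432406  0.06378531] 0.025724848618703184
```

View pics/L3.png

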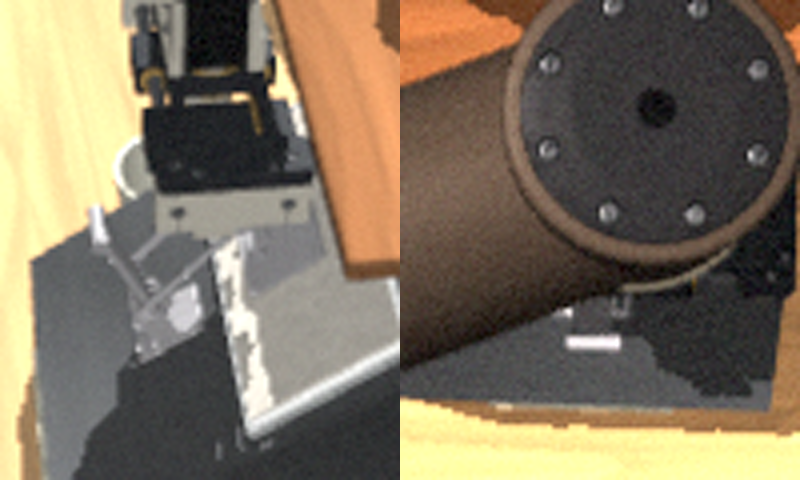

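Request:
jog_arm(
  commands=[
    [0,-1,-1,0],
    [0,-1,-1,0],
    [0,0,-1,0],
    [0,0,-1,0],
    [0,0,-1,0],
    [0,0,-0.5,0],
    [0,0,0,0],
    [0,0,0,0],
    [0,0,0,0],
    [0,0,0,0],
  ],
)

```text
clock: 4.57
tool_pos: [0.5914, 0.0036, 0.1954]
orientation: [-180.0, -0.0, -3.6]
force: [-0.6, 0.3, 0.8]
opening: 0.0258
```

```bash
python3 look.py 4
```

```text
4.5667 [0.59138597 0.00364334 0.19539204] [-1.79997883e+02 -2.35161882e-03 -3.64711745e+00] [-0.56735485  0.31093279  0.83676089] 0.025828090522478597
```

View pics/L4.png

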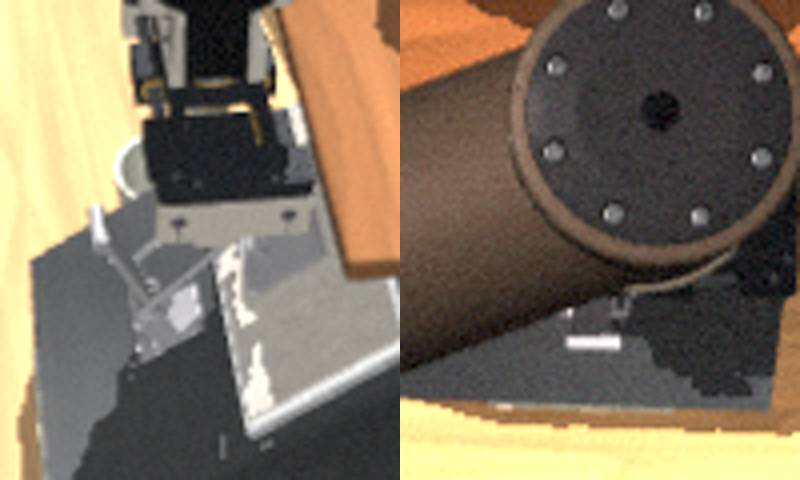

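Request:
jog_arm(
  commands=[
    [0,0,-1,0],
    [0,0,-0.5,0],
    [0,0,-0.5,0],
    [0,0,-0.5,0],
    [0,0,-0.5,0],
    [0,0,-0.5,0],
    [0,0,-0.5,0],
    [0,0,0,0],
    [0,0,0,0],
    [0,0,0,0],
  ],
)

```text
clock: 5.5
tool_pos: [0.5914, 0.0036, 0.1913]
orientation: [180.0, 0.0, -3.6]
force: [-0.6, -0.4, 0.6]
opening: 0.0259
```

Request:
jog_arm(
  commands=[
    [0,0,-1,0],
    [0,0,-0.5,0],
    [0,0,-0.5,0],
    [0,0,-0.5,0],
    [0,0,-0.5,0],
    [0,0,-0.5,0],
    [0,0,-0.5,0],
    [0,0,0,0],
    [0,0,0,0],
    [0,0,0,0],
  ],
)

```text
clock: 6.33
tool_pos: [0.5914, 0.0036, 0.1874]
orientation: [180.0, 0.0, -3.6]
force: [0.3, -0.1, -0.2]
opening: 0.0261
```

```bash
python3 look.py 5
```

```text
6.3333 [0.59137397 0.00360677 0.18736142] [ 1.79998632e+02  1.76314945e-03 -3.64666276e+00] [ 0.34478274 -0.10114406 -0.23482544] 0.026117422666216195
```

View pics/L5.png

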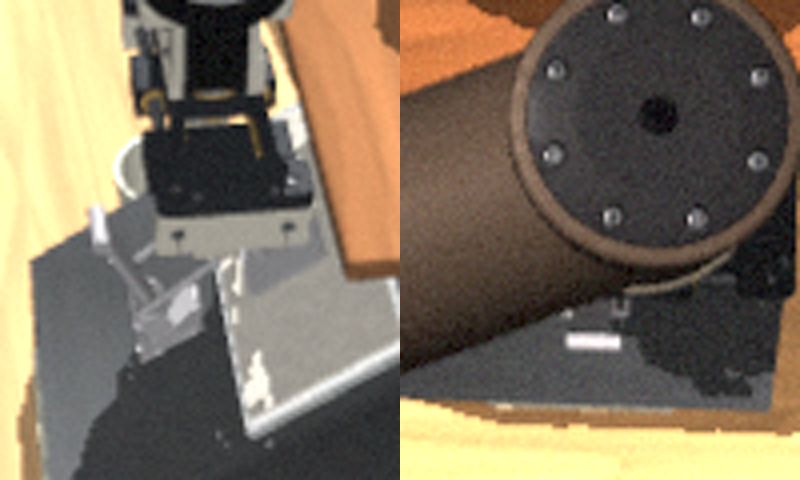

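Run:
```python
from fit import *
S=pickle.load(open('S5.pkl','rb'));s=S['side'];p=np.load('p.npy')
for be in(.3,.1,0,-.1,-.2,-.25,-.3):
    q=p.copy();q[5]=be;L=lat(q)
    f=lambda P:np.round((proj(s,tw(q,P))[0]-[270,140])*4)
    print(be,f(L['pin']-.021*Y),f(L['pin']+.045*L['d']-.021*Y),f(L['bar']-.021*Y),(L['bar']-L['seat'])@U,(L['bar']-L['seat'])@W,L['pin']+.047*L['d'])
save(s,'z5',(290,180,350,230),12)
```

```text
0.3 [136. 315.] [184. 267.] [241. 211.] 0.010469783040763993 0.04906711312662086 [-0.03608538  0.          0.21209405]
0.1 [136. 315.] [196. 274.] [265. 227.] 0.014238212275243876 0.030476868075242285 [-0.02928282  0.          0.20562945]
0 [136. 315.] [200. 278.] [274. 236.] 0.014712816573831423 0.020992693493793617 [-0.02639916  0.          0.20192053]
-0.1 [136. 315.] [204. 283.] [283. 246.] 0.014238212275243866 0.01150851891234492 [-0.02390019  0.          0.19794225]
-0.2 [136. 315.] [208. 287.] [289. 256.] 0.012819141468749358 0.0021191070682627967 [-0.02181086  0.          0.19373436]
-0.25 [136. 315.] [209. 290.] [292. 261.] 0.011759496636342681 -0.002510682635386054 [-0.0209265   0.          0.19155738]
-0.3 [136. 315.] [210. 292.] [294. 267.] 0.010469783040763984 -0.007081726139033641 [-0.02015206  0.          0.18933891]
```

View pics/z5.png

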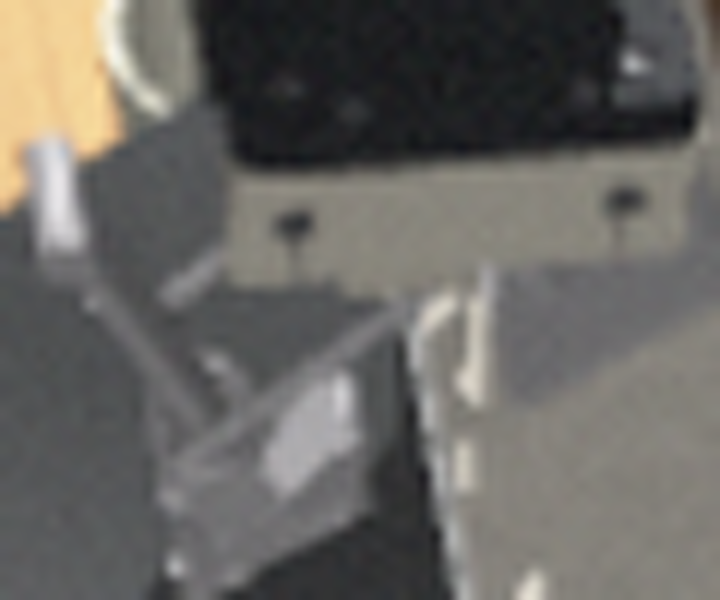

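Request:
jog_arm(
  commands=[
    [0,0,0,0],
    [0,0,10,0],
    [0,0,12,0],
    [0,0,12,0],
    [0,0,12,0],
    [0,0,8,0],
    [0,0,0,0],
    [0,0,0,0],
    [0,0,0,0],
    [0,0,0,0],
  ],
)

```text
clock: 7.27
tool_pos: [0.5909, 0.0036, 0.2405]
orientation: [180.0, 0.1, -3.7]
force: [0.0, -0.2, 0.1]
opening: 0.0262
```

```bash
python3 look.py 6
```

```text
7.2667 [0.59091549 0.00355062 0.24052259] [ 1.79983150e+02  7.65009162e-02 -3.65323587e+00] [ 0.0323559  -0.15512791  0.1015949 ] 0.02620726843433508
```

View pics/L6.png

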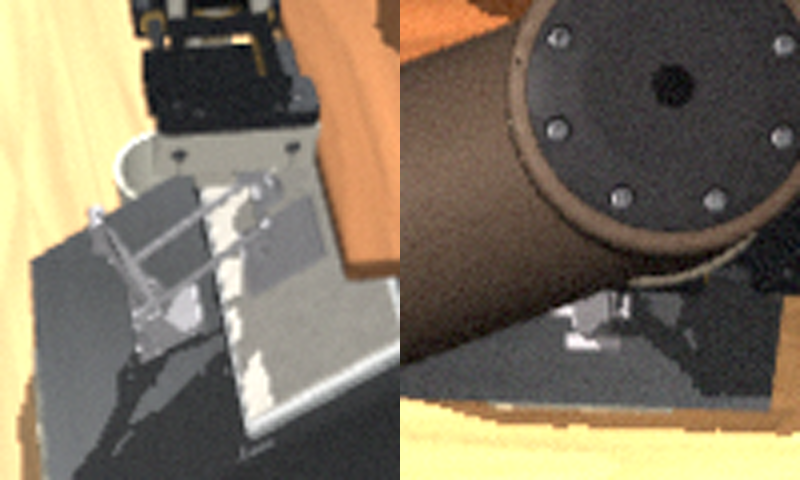

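Run:
```python
from fit import *
S=pickle.load(open('S1.pkl','rb'));s=S['side']
y=np.radians(-3.65)
for dy in(-.034,-.013,.013,.034): 
  P=np.array([.5918,.0032,.3106])+np.array([-np.sin(y),np.cos(y),0])*dy
  print(dy,[np.round((proj(s,P+[dx,0,dz])[0]-[270,140])*4) for dx in(-.0095,.0095) for dz in (0,.03,.066)])
save(s,'z1',(290,130,360,170),11)
```

```text
-0.034 [array([200., 148.]), array([201., 103.]), array([202.,  47.]), array([236., 144.]), array([238.,  99.]), array([240.,  43.])]
-0.013 [array([195., 122.]), array([196.,  77.]), array([197.,  22.]), array([230., 118.]), array([232.,  73.]), array([234.,  18.])]
0.013 [array([189.,  91.]), array([189.,  47.]), array([191.,  -9.]), array([223.,  87.]), array([225.,  43.]), array([227., -13.])]
0.034 [array([184.,  66.]), array([184.,  22.]), array([185., -33.]), array([218.,  63.]), array([219.,  19.]), array([221., -36.])]
```

View pics/z1.png

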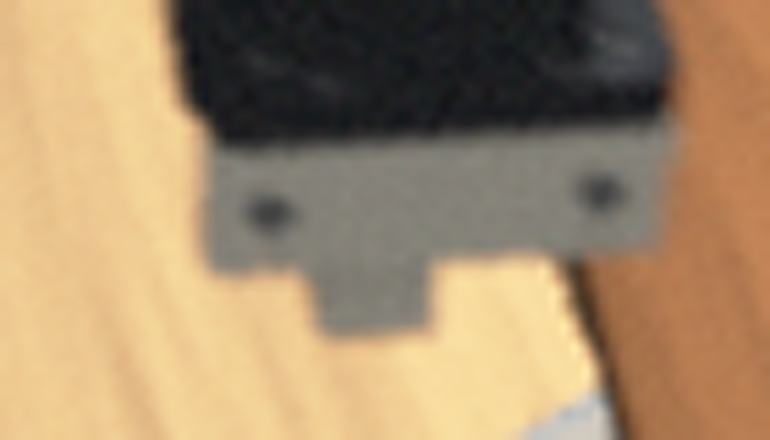

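Run:
```python
from fit import *
S=pickle.load(open('S0.pkl','rb'))
y=np.radians(-22.05)
for k,cr in(('side',(130,0,220,110)),('top',(0,330,110,400))):
  s=S[k];im=cv2.resize(s['image'][:,:,::-1],None,fx=6,fy=6,interpolation=cv2.INTER_CUBIC)
  im=np.clip(im.astype(float)*1.6,0,255).astype(np.uint8)
  for dy in(-.065,-.044,0,.044,.065):
   for dz in(0,.066):
    P=np.array([.2532,.6251,.190+dz])+np.array([-np.sin(y),np.cos(y),0])*dy
    q=proj(s,P)[0]*6+2.5;cv2.circle(im,(int(q[0]),int(q[1])),3,(0,0,255) if dz==0 else (0,255,0),-1)
  x0,y0,x1,y1=[v*6 for v in cr];cv2.imwrite('pics/s0_%s.png'%k,im[y0:y1,x0:x1])
```

```text
(no output)
```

View pics/s0_side.png

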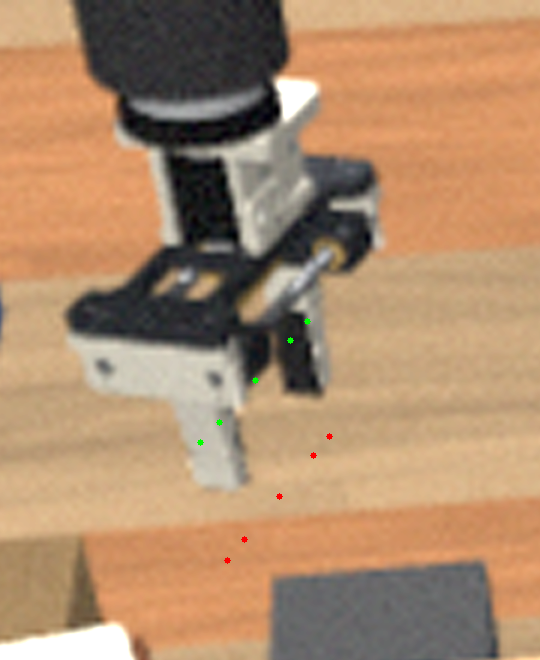

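Request:
jog_arm(
  commands=[
    [0,0,0,0],
    [0,0,-12,0],
    [0,0,-15,0],
    [0,0,-15,0],
    [0,0,-10,0],
    [0,0,-5,0],
    [0,0,-4,0],
    [0,0,-4,0],
    [0,0,-4,0],
    [0,0,-3,0],
  ],
  fingers=32,
)

```text
clock: 8.2
tool_pos: [0.5917, 0.0037, 0.1694]
orientation: [-180.0, -0.0, -3.6]
force: [0.0, -0.4, -0.0]
opening: 0.032
```

Request:
jog_arm(
  commands=[
    [0,0,-1,0],
    [0,0,-1,0],
    [0,0,-1,0],
    [0,0,-1,0],
    [0,0,-1,0],
    [0,0,0,0],
    [0,0,0,0],
    [0,0,0,0],
    [0,0,0,0],
    [0,0,0,0],
  ],
)

```text
clock: 9.03
tool_pos: [0.5914, 0.0036, 0.1644]
orientation: [-180.0, -0.0, -3.6]
force: [0.1, -0.3, 0.3]
opening: 0.0319
```

```bash
python3 look.py 7
```

```text
9.0333 [0.59143615 0.00364446 0.1644346 ] [-1.79995500e+02 -8.43324177e-03 -3.64845427e+00] [ 0.14627553 -0.25228217  0.34951464] 0.03186311301524569
```

View pics/L7.png

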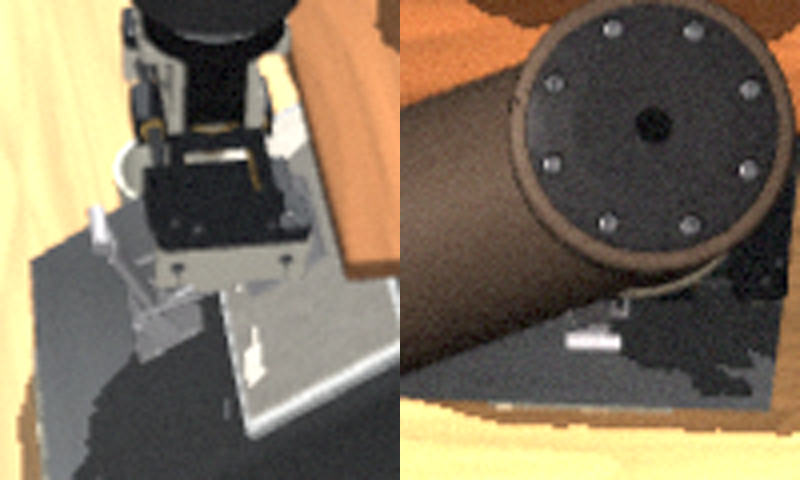

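Request:
jog_arm(
  commands=[
    [0,0,-0.5,0],
    [0,0,-0.5,0],
    [0,0,-0.5,0],
    [0,0,-0.5,0],
    [0,0,-0.5,0],
    [0,0,-0.5,0],
    [0,0,-0.5,0],
    [0,0,0,0],
    [0,0,0,0],
    [0,0,0,0],
  ],
)

```text
clock: 9.97
tool_pos: [0.5919, 0.0035, 0.1617]
orientation: [180.0, -0.1, -3.6]
force: [-0.2, -0.2, 5.2]
opening: 0.0318
```

```bash
python3 look.py 8
python3 - <<'E'
from fit import *
save(pickle.load(open('S8.pkl','rb'))['side'],'z8',(290,180,350,230),12)
E
```

```text
9.9667 [0.591852   0.00352047 0.16172451] [ 1.79996171e+02 -7.48468914e-02 -3.63074414e+00] [-0.18421539 -0.23992553  5.20746269] 0.03181946285841568
```

View pics/z8.png

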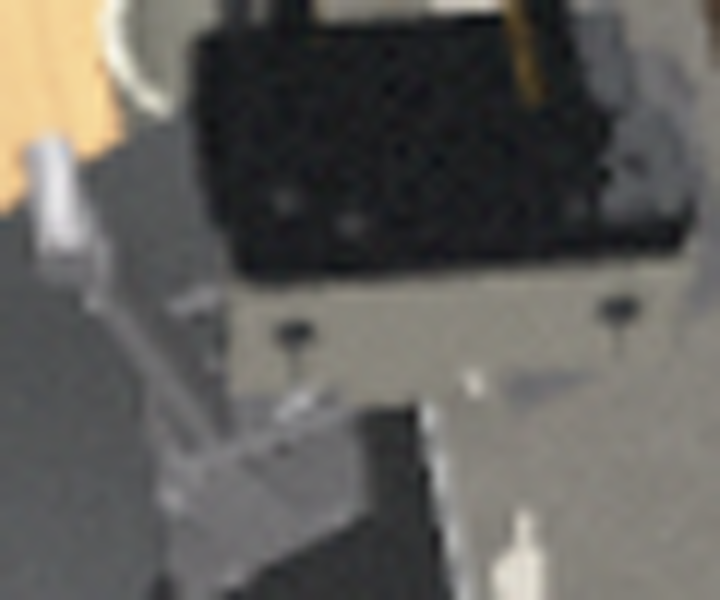

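Request:
jog_arm(
  commands=[
    [0,0,4,0],
    [0,0,12,0],
    [0,0,15,0],
    [0,0,15,0],
    [0,0,8,0],
    [0,0,0,0],
    [0,0,0,0],
    [0,0,0,0],
    [0,0,0,0],
    [0,0,0,0],
  ],
)

```text
clock: 10.9
tool_pos: [0.5909, 0.0035, 0.2139]
orientation: [180.0, 0.1, -3.7]
force: [-0.3, -0.4, 0.2]
opening: 0.032
```

```bash
python3 look.py 9
python3 - <<'E'
from fit import *
save(pickle.load(open('S9.pkl','rb'))['side'],'z9',(290,180,350,230),12)
E
```

```text
10.9 [0.59092147 0.00354832 0.21390374] [ 1.79976643e+02  8.51547628e-02 -3.65393196e+00] [-0.28501112 -0.37644126  0.15727855] 0.03195230692413699
```

View pics/z9.png

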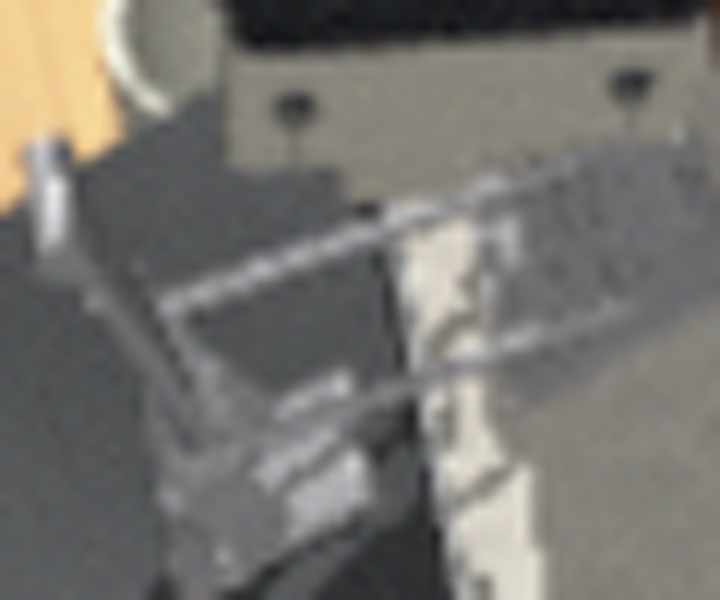

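Request:
jog_arm(
  commands=[
    [0,0,0,0],
    [0,0,0,0],
    [0,0,0,0],
    [0,0,-12,0],
    [0,0,-15,0],
    [0,0,-15,0],
    [0,0,-12,0],
    [0,0,-6,0],
    [0,0,-5,0],
    [0,0,0,0],
  ],
  fingers=64,
)

```text
clock: 11.83
tool_pos: [0.5911, 0.0036, 0.1491]
orientation: [180.0, 0.1, -3.7]
force: [0.8, -0.5, -0.4]
opening: 0.0642
```

Request:
jog_arm(
  commands=[
    [0,0,0,0],
    [0,0,0,0],
    [0,0,0,0],
    [0,0,0,0],
    [0,0,0,0],
    [0,0,0,0],
    [0,0,0,0],
    [0,0,0,0],
    [0,0,0,0],
    [0,0,0,0],
  ],
  fingers=36,
)

```text
clock: 12.67
tool_pos: [0.592, 0.0042, 0.1505]
orientation: [-179.9, -0.1, -3.6]
force: [-1.0, 5.1, 5.2]
opening: 0.0462
```

```bash
python3 look.py 10
```

```text
12.6667 [0.59195349 0.00424888 0.1505412 ] [-1.79949520e+02 -8.22987620e-02 -3.62482059e+00] [-1.02816531  5.08191684  5.18169959] 0.04617428326635923
```

View pics/L10.png

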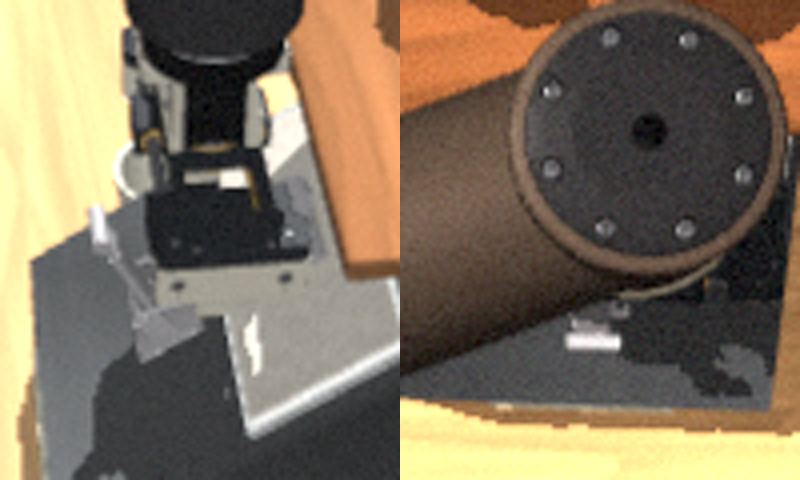

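Request:
jog_arm(
  commands=[
    [-1,0,-1,0],
    [-1,0.1,-1,0],
    [-1,0.1,-1,0],
    [-1,0,-1,0],
    [-1,0.1,-1,0],
    [-1,0,-1,0],
    [-1,0.1,-1,0],
    [0,0,0,0],
    [0,0,0,0],
    [0,0,0,0],
  ],
)

```text
clock: 13.6
tool_pos: [0.5862, 0.0046, 0.1449]
orientation: [-179.9, -0.2, -3.6]
force: [-1.6, 5.0, 11.0]
opening: 0.0456
```

```bash
python3 look.py 11
```

```text
13.6 [0.58618023 0.00463594 0.14490031] [-179.93691515   -0.24473021   -3.5988428 ] [-1.60687081  5.0105075  11.01352348] 0.04564873716948812
```

View pics/L11.png

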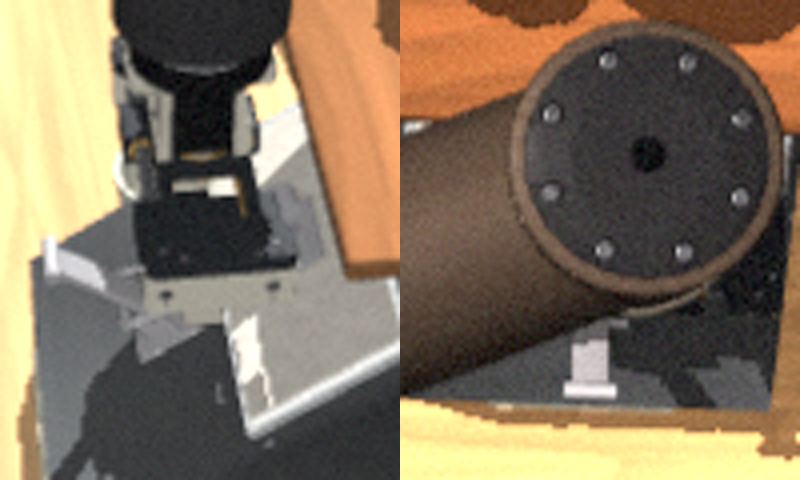

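```bash
cat > lev.py <<'E'
from fit import *
import sys
n=sys.argv[1];S=pickle.load(open(f'S{n}.pkl','rb'));p=np.load('p.npy')
for th in map(float,sys.argv[2:]):
    q=p.copy();q[4]=th;L=lat(q)
    bu=L['pin'];# bar on plate -> beta
    w=(L['pin']-L['piv'])@W+.0035;be=-np.arcsin(w/.095);q[5]=be;L=lat(q)
    print(th,'side',np.round((proj(S['side'],tw(q,L['tip']))[0]-[270,140])*4),'top',np.round((proj(S['top'],tw(q,L['tip']))[0]-[280,160])*4+[400,0]),'bar-seat u',np.round((L['bar']-L['seat'])@U*1e3,1),'tip w',np.round(tw(q,L['tip']),4))
E
python3 lev.py 11 1.77 1.4 1.2 1.1 1.0 .9 .8 .7 .5
```

```text
1.77 side [ 98. 228.] top [593. 341.] bar-seat u 12.2 tip w [0.5309 0.0073 0.2259]
1.4 side [ 59. 250.] top [591. 381.] bar-seat u 5.9 tip w [0.509  0.0087 0.211 ]
1.2 side [ 44. 265.] top [589. 397.] bar-seat u 3.0 tip w [0.4999 0.0093 0.1999]
1.1 side [ 38. 274.] top [589. 403.] bar-seat u 1.7 tip w [0.4962 0.0095 0.1938]
1.0 side [ 33. 282.] top [588. 408.] bar-seat u 0.5 tip w [0.4932 0.0097 0.1872]
0.9 side [ 29. 291.] top [588. 412.] bar-seat u -0.5 tip w [0.4908 0.0098 0.1805]
0.8 side [ 27. 300.] top [587. 415.] bar-seat u -1.4 tip w [0.4891 0.0099 0.1735]
0.7 side [ 26. 308.] top [586. 416.] bar-seat u -2.2 tip w [0.4881 0.01   0.1663]
0.5 side [ 27. 326.] top [586. 416.] bar-seat u -3.3 tip w [0.4882 0.01   0.152 ]
```

Request:
jog_arm(
  commands=[
    [-1,0.1,-0.4,0],
    [-1,0,-0.4,0],
    [-1,0.1,-0.4,0],
    [-1,0.1,-0.4,0],
    [-0.5,0,-0.2,0],
    [0,0,0,0],
    [0,0,0,0],
    [0,0,0,0],
    [0,0,0,0],
    [0,0,0,0],
  ],
)

```text
clock: 14.53
tool_pos: [0.5845, 0.0048, 0.1429]
orientation: [-179.9, -0.5, -3.6]
force: [10.3, 1.7, 0.2]
opening: 0.0458
```

```bash
python3 look.py 12
```

```text
14.5333 [0.5845325  0.00483561 0.14291335] [-179.92632666   -0.49767563   -3.58684788] [10.26229248  1.65100729  0.16529494] 0.04578361076829864
```

View pics/L12.png

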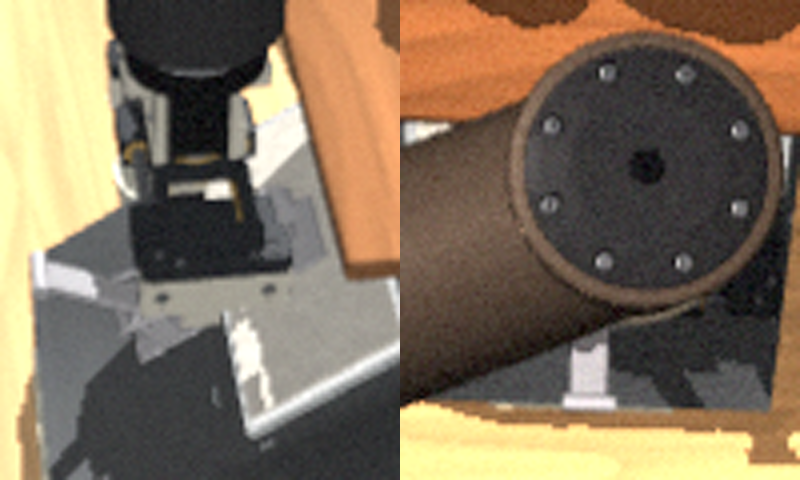

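Request:
jog_arm(
  commands=[
    [0,0,0,0],
    [0,0,0,0],
    [0,0,0,0],
    [0,0,0,0],
    [0,0,0,0],
    [0,0,8,0],
    [0,0,15,0],
    [0,0,20,0],
    [0,0,20,0],
    [-10,0,20,0],
  ],
  fingers=64,
)

```text
clock: 15.47
tool_pos: [0.5706, 0.0042, 0.2252]
orientation: [180.0, 0.0, -3.7]
force: [1.1, -0.0, 0.7]
opening: 0.064
```

Request:
jog_arm(
  commands=[
    [-20,0,15,0],
    [-20,0,10,0],
    [-15,0,5,0],
    [-10,0,0,0],
    [-10,0,0,0],
    [-10,0,0,0],
    [0,0,0,0],
    [0,0,0,0],
    [0,0,0,0],
    [0,0,0,0],
  ],
  fingers=0,
)

```text
clock: 16.3
tool_pos: [0.4852, 0.0044, 0.2537]
orientation: [180.0, 0.0, -3.7]
force: [0.7, 0.6, -0.8]
opening: 0.0038
```

```bash
python3 look.py 13
python3 - <<'E'
from fit import *
save(pickle.load(open('S13.pkl','rb'))['side'],'z13',(275,180,355,235),10)
E
```

```text
16.3 [0.48520857 0.00435628 0.25366623] [ 1.79975215e+02  3.95270687e-02 -3.65066034e+00] [ 0.68704721  0.63430383 -0.82466994] 0.0038295329856056336
```

View pics/L13.png

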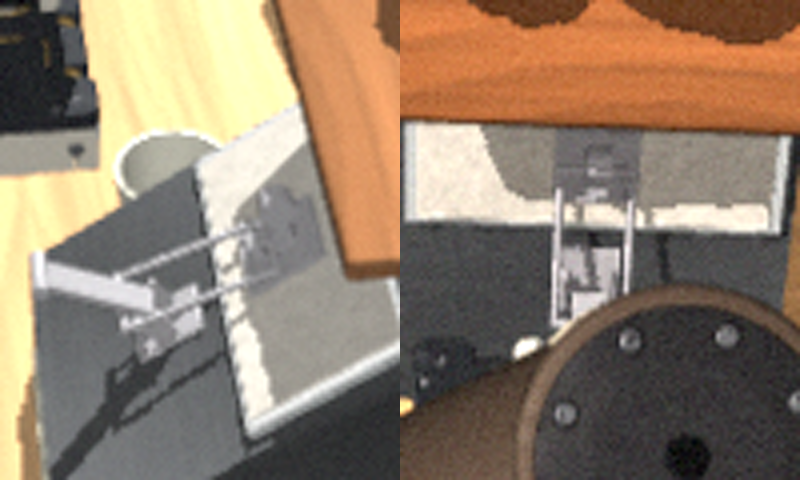

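View pics/z13.png

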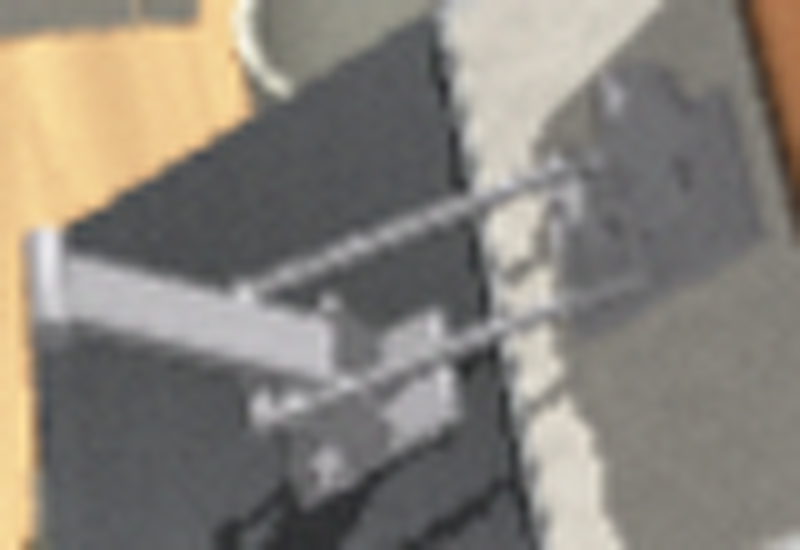

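Run:
```python
from fit import *
S=pickle.load(open('S13.pkl','rb'));p=np.load('p.npy').copy();p[4]=1.12
L=lat(p);w=(L['pin']-L['piv'])@W+.0035;p[5]=-np.arcsin(w/.095);L=lat(p);print(p[5])
pts=dict(bar=L['bar'],barL=L['bar']+.023*Y,barR=L['bar']-.023*Y,tab=L['tab'],pinL=L['pin']+.021*Y,pinR=L['pin']-.021*Y,seat=L['seat'],lipF=L['seat']-.009*U+.01*W,lipB=L['seat']+.005*U+.01*W)
out=[]
for k,cr in(('top',(300,185,350,245)),('side',(290,175,350,235))):
    x0,y0,x1,y1=cr;im=np.clip(S[k]['image'].astype(float)*(2.4 if k=='top' else 1.4),0,255).astype(np.uint8)[y0:y1,x0:x1,::-1]
    im=cv2.resize(im,None,fx=9 if k=='side' else 9,fy=9,interpolation=cv2.INTER_CUBIC)[:540,:] if 0 else cv2.resize(im,None,fx=7,fy=7,interpolation=cv2.INTER_CUBIC)
    for n,P in pts.items():
        q=(proj(S[k],tw(p,P))[0]-[x0,y0])*7+3;q=tuple(int(v) for v in q);cv2.circle(im,q,2,(0,0,255),-1);cv2.putText(im,n,(q[0]+4,q[1]),0,.33,(0,255,0),1)
    out.append(im)
cv2.imwrite('pics/o13.png',np.hstack(out))
```

```text
-0.19176235005023604
```

View pics/o13.png

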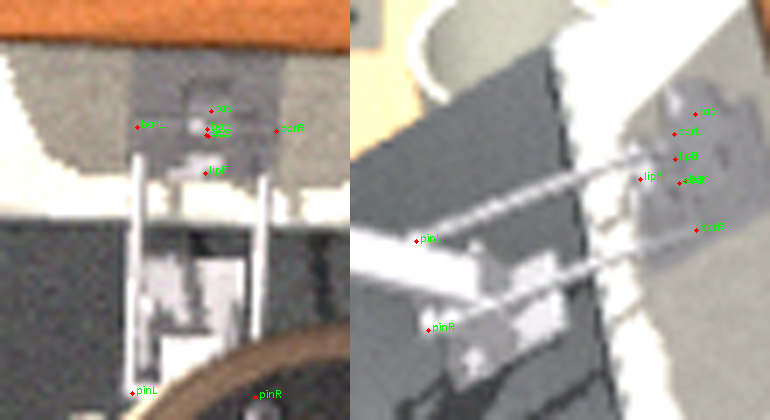

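Request:
jog_arm(
  commands=[
    [4,3,-10,0],
    [4,2,-15,0],
    [0,0,-15,0],
    [0,0,-15,0],
    [0,0,-12,0],
    [0,0,-8,0],
    [0,0,-6,0],
    [0,0,-5,0],
    [0,0,-5,0],
    [0,0,-5,0],
  ],
)

```text
clock: 17.23
tool_pos: [0.4931, 0.0093, 0.1581]
orientation: [-180.0, -0.0, -3.6]
force: [-1.6, 0.4, 2.5]
opening: 0.0006
```

```bash
python3 look.py 14
```

```text
17.2333 [0.49306305 0.0093351  0.15805676] [-1.79995942e+02 -2.34498560e-02 -3.64380200e+00] [-1.58568117  0.39468206  2.54324038] 0.0006261477194308572
```

View pics/L14.png

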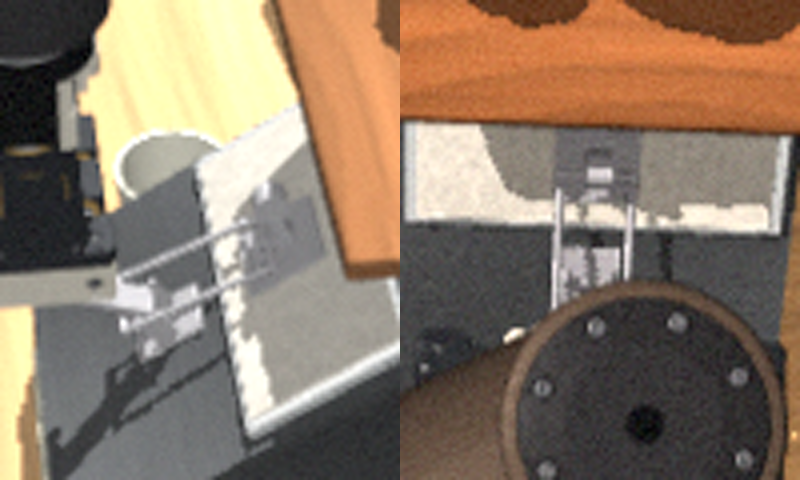

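Request:
jog_arm(
  commands=[
    [0,0,-3,0],
    [0,0,-3,0],
    [0,0,-3,0],
    [0,0,-3,0],
    [0,0,-3,0],
    [0,0,-3,0],
    [0,0,-3,0],
    [0,0,0,0],
    [0,0,0,0],
    [0,0,0,0],
  ],
)

```text
clock: 18.17
tool_pos: [0.4931, 0.0094, 0.137]
orientation: [-180.0, -0.0, -3.6]
force: [0.6, -0.3, 0.8]
opening: 0.0004
```

```bash
python3 look.py 15
```

```text
18.1667 [0.49309949 0.0093626  0.13703452] [-1.79997100e+02 -1.45486759e-02 -3.64640312e+00] [ 0.58648959 -0.32018597  0.76042938] 0.0003876699134307326
```

View pics/L15.png

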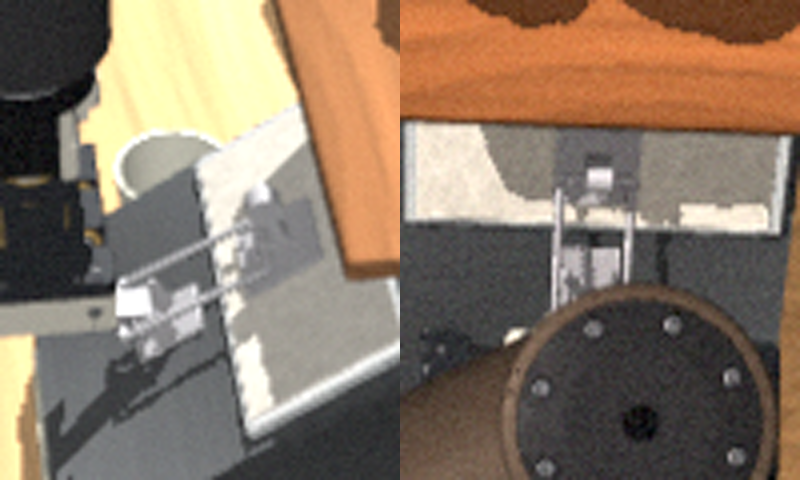

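```bash
cat > ov.py <<'E'
from fit import *
import sys
n=sys.argv[1];th=float(sys.argv[2])
S=pickle.load(open(f'S{n}.pkl','rb'));p=np.load('p.npy').copy();p[4]=th
L=lat(p);w=(L['pin']-L['piv'])@W+.0035;p[5]=-np.arcsin(w/.095);L=lat(p);print(p[5])
pts=dict(bar=L['bar'],barL=L['bar']+.023*Y,barR=L['bar']-.023*Y,tab=L['tab'],pinL=L['pin']+.021*Y,pinR=L['pin']-.021*Y,tip=L['tip'],lipF=L['seat']-.009*U+.01*W)
out=[]
for k,cr in(('top',(305,185,355,265)),('side',(275,175,350,255))):
    x0,y0,x1,y1=cr;im=np.clip(S[k]['image'].astype(float)*(2.4 if k=='top' else 1.4),0,255).astype(np.uint8)[y0:y1,x0:x1,::-1]
    im=cv2.resize(im,None,fx=6,fy=6,interpolation=cv2.INTER_CUBIC)
    for nn,P in pts.items():
        q=(proj(S[k],tw(p,P))[0]-[x0,y0])*6+2.5;q=tuple(int(v) for v in q);cv2.circle(im,q,1,(0,0,255),-1);cv2.putText(im,nn,(q[0]+4,q[1]),0,.3,(0,255,0),1)
    out.append(im)
cv2.imwrite(f'pics/o{n}.png',np.hstack(out))
E
python3 ov.py 15 .7
```

```text
-0.13246083742098966
```

View pics/o15.png

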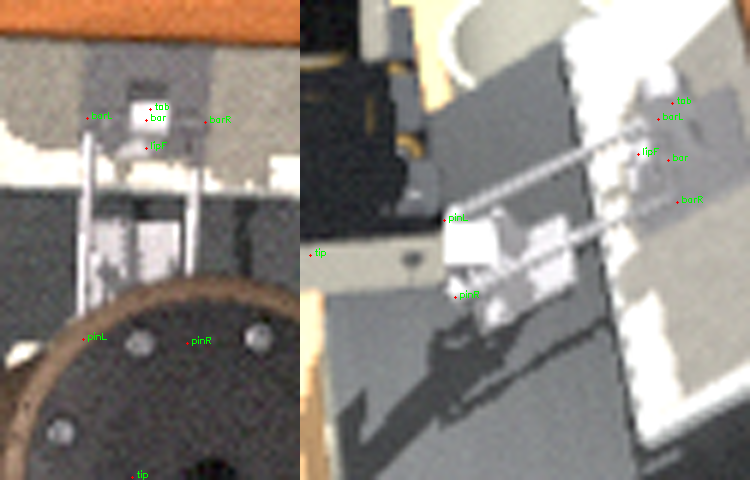

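Request:
jog_arm(
  commands=[
    [0,0,-2,0],
    [0,0,-2,0],
    [0,0,-2,0],
    [0,0,-2,0],
    [0,0,-2,0],
    [0,0,-2,0],
    [0,0,-2,0],
    [0,0,-2,0],
    [0,0,-2,0],
    [0,0,0,0],
  ],
)

```text
clock: 19.1
tool_pos: [0.4931, 0.0093, 0.1188]
orientation: [180.0, -0.0, -3.6]
force: [0.5, 0.7, 0.6]
opening: 0.0004
```

```bash
python3 look.py 16; python3 ov.py 16 .45
```

```text
19.1 [0.49312764 0.00933052 0.11879732] [ 1.79998164e+02 -1.77161627e-02 -3.64286124e+00] [0.47643902 0.7231575  0.55326321] 0.0004394757686572811
-0.08870423789702911
```

View pics/o16.png

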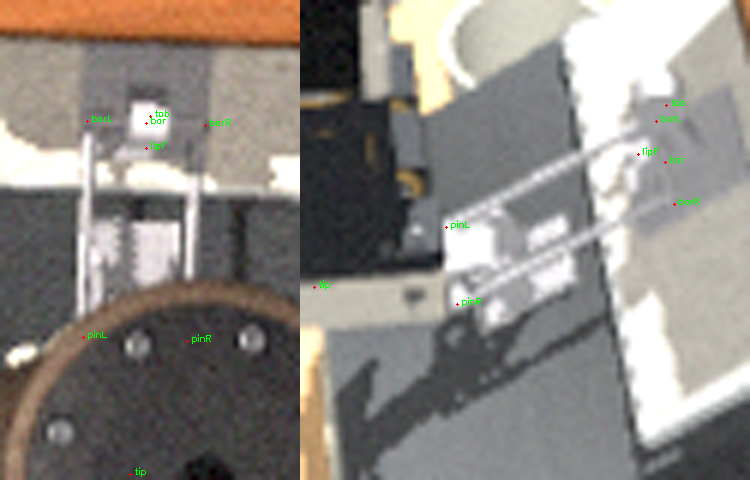

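Request:
jog_arm(
  commands=[
    [0,0,-2,0],
    [0,0,-2,0],
    [0,0,-2,0],
    [0,0,-2,0],
    [0,0,-2,0],
    [0,0,-2,0],
    [0,0,-2,0],
    [0,0,-2,0],
    [0,0,0,0],
    [0,0,0,0],
  ],
)

```text
clock: 20.03
tool_pos: [0.4925, 0.0092, 0.1027]
orientation: [180.0, 0.1, -3.7]
force: [0.2, -0.2, -0.2]
opening: 0.0005
```

```bash
python3 look.py 17; python3 ov.py 17 .15
```

```text
20.0333 [0.49247341 0.00921417 0.10268703] [ 1.79985110e+02  5.14769929e-02 -3.65511875e+00] [ 0.18504827 -0.16060844 -0.18156199] 0.0005055783750468118
-0.032417778681651015
```

View pics/o17.png

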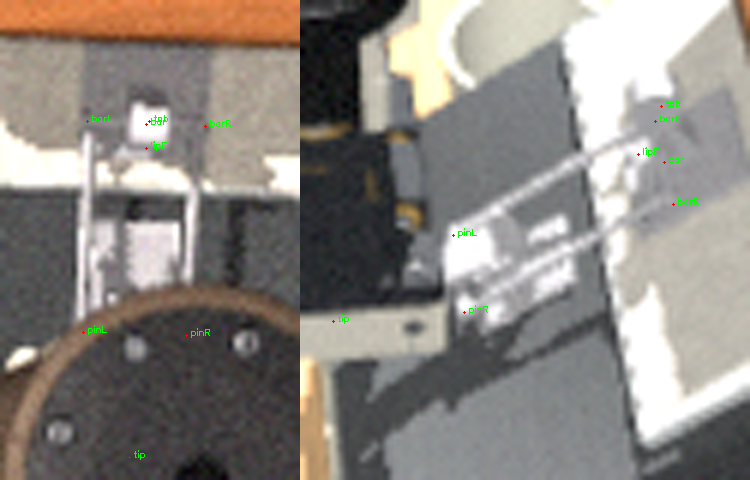

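Request:
jog_arm(
  commands=[
    [0,0,-2,0],
    [0,0,-2,0],
    [0,0,-2,0],
    [0,0,-1,0],
    [0,0,-1,0],
    [0,0,-1,0],
    [0,0,-1,0],
    [0,0,-1,0],
    [0,0,0,0],
    [0,0,0,0],
  ],
)

```text
clock: 20.97
tool_pos: [0.493, 0.0093, 0.0921]
orientation: [-180.0, -0.0, -3.6]
force: [-1.1, 0.1, 0.9]
opening: 0.0007
```

```bash
python3 look.py 18; python3 ov.py 18 .0
python3 - <<'E'
from fit import *
save(pickle.load(open('S18.pkl','rb'))['side'],'z18',(275,180,355,235),10)
E
```

```text
20.9667 [0.49295149 0.0093235  0.09214068] [-1.79999283e+02 -7.25895640e-03 -3.64482254e+00] [-1.0778023   0.06833738  0.88081914] 0.0007386352623463692
-0.004155003711218332
```

View pics/z18.png

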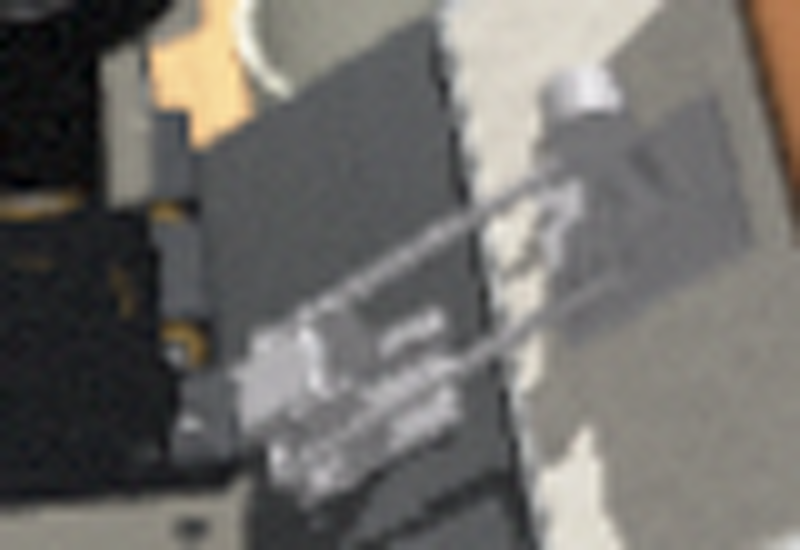

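Request:
jog_arm(
  commands=[
    [0,0,-1,0],
    [0,0,-1,0],
    [0,0,-1,0],
    [0,0,-1,0],
    [0,0,-1,0],
    [0,0,-1,0],
    [0,0,0,0],
    [0,0,0,0],
    [0,0,0,0],
    [0,0,0,0],
  ],
)

```text
clock: 21.9
tool_pos: [0.4937, 0.0092, 0.0905]
orientation: [180.0, -0.2, -3.5]
force: [-18.2, 2.4, 44.4]
opening: 0.0003
```

Request:
jog_arm(
  commands=[
    [0,0,6,0],
    [0,0,10,0],
    [0,0,15,0],
    [0,0,20,0],
    [-10,0,20,0],
    [-15,0,20,0],
    [-15,0,20,0],
    [-20,0,15,0],
    [-20,0,10,0],
    [-20,0,0,0],
  ],
)

```text
clock: 22.73
tool_pos: [0.3931, 0.0095, 0.2241]
orientation: [-179.9, -0.2, -3.7]
force: [0.2, 0.5, -0.5]
opening: 0.0003
```

```bash
python3 look.py 19; python3 ov.py 19 .0
python3 - <<'E'
from fit import *
save(pickle.load(open('S19.pkl','rb'))['side'],'z19',(275,180,355,235),10)
E
```

```text
22.7333 [0.3931427  0.00951141 0.22412425] [-1.79931654e+02 -1.61662823e-01 -3.65442138e+00] [ 0.18268783  0.5065069  -0.47935467] 0.0003071940925284231
-0.004155003711218332
```

View pics/o19.png

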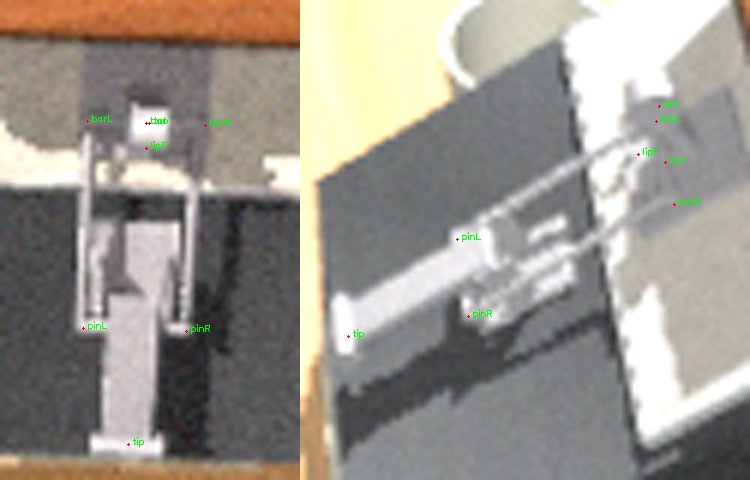

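View pics/z19.png

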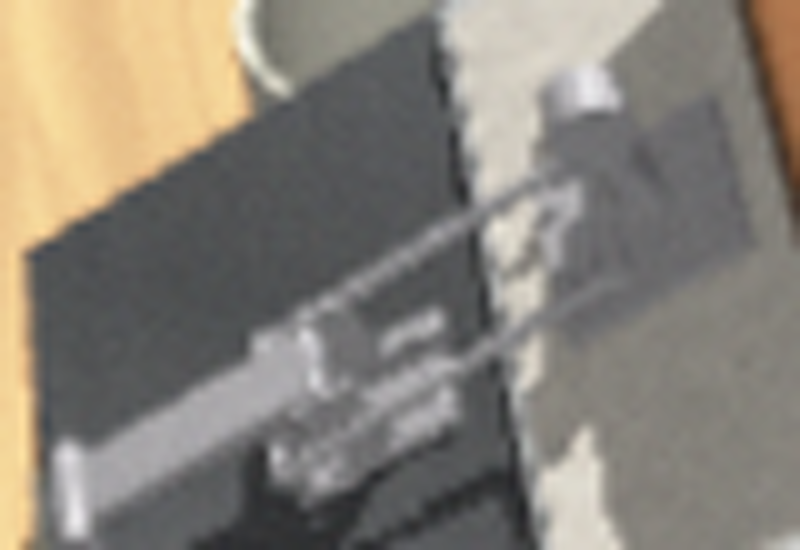

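Run:
```python
from fit import *
S=pickle.load(open('S19.pkl','rb'));p=np.load('p.npy').copy()
for th in(0,.05,.1,.15,.2,.3):
    p[4]=th;L=lat(p)
    print(th,[np.round((proj(S[k],tw(p,L[a]+dy*Y))[0]-o)*6+f) for k,o,f in(('side',[275,175],[302.5,2.5]),('top',[305,185],[2.5,2.5])) for a,dy in(('tip',0),('pin',.021),('pin',-.021))])
save(S['side'],'y19',(278,205,326,240),16)
```

```text
0 [array([348., 336.]), array([458., 239.]), array([469., 316.]), array([129., 444.]), array([ 83., 328.]), array([187., 332.])]
0.05 [array([343., 332.]), array([456., 238.]), array([467., 315.]), array([129., 449.]), array([ 83., 329.]), array([187., 333.])]
0.1 [array([338., 327.]), array([455., 237.]), array([466., 314.]), array([129., 454.]), array([ 83., 331.]), array([187., 334.])]
0.15 [array([333., 322.]), array([453., 236.]), array([464., 313.]), array([129., 458.]), array([ 83., 332.]), array([187., 336.])]
0.2 [array([329., 316.]), array([452., 235.]), array([463., 312.]), array([129., 462.]), array([ 83., 333.]), array([187., 337.])]
0.3 [array([322., 305.]), array([450., 232.]), array([461., 309.]), array([130., 468.]), array([ 83., 335.]), array([187., 339.])]
```

View pics/y19.png

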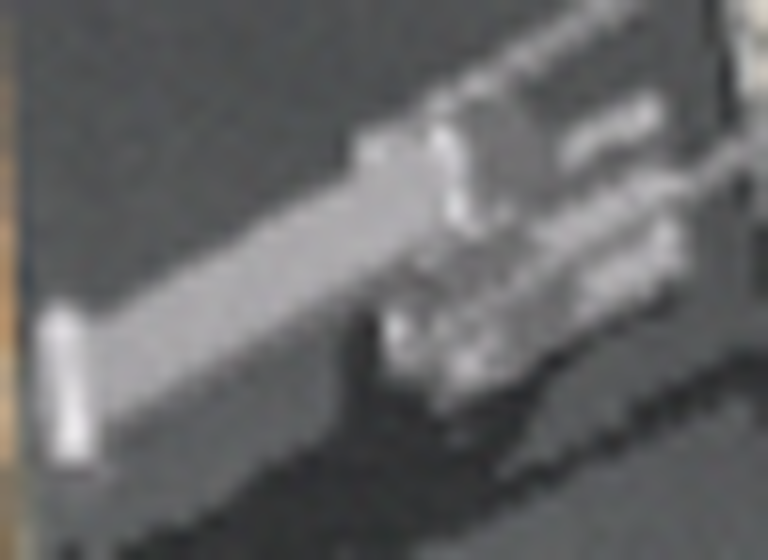

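Run:
```python
from fit import *
a=pickle.load(open('S0.pkl','rb'));b=pickle.load(open('S19.pkl','rb'))
x=np.vstack([a['side']['image'][150:360,260:440],b['side']['image'][150:360,260:440]])
cv2.imwrite('pics/by.png',np.hstack([x[:210],x[210:]])[:,:,::-1])
```

```text
(no output)
```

View pics/by.png

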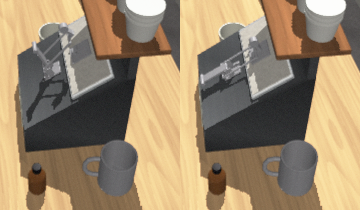

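```bash
python3 -c "
from plant import *
print(get_obs()['force']);print(close_job())"
```

```text
[ 0.88777019 -0.28644448 -0.51084447]
the job is handed in; nothing more can be done
None
```

The latch appears closed, with the crossbar hooked under the keeper's lip and the lever flat. I handed the job in at about 22.8 s of the 48 s allowed; it gave no verdict.

**What I did:**
- The tool could only be held upright, so I did not pinch the tab. I pushed the bail down by its two rods until the bar touched the keeper's plate.
- I then gripped both rods from the sides and drew the bar back under the lip. About 10 N of pull showed it had met the post, with the lever still at about 1.1 rad.
- I let go, closed the fingers and pressed the lever tip down to its stop, then backed the arm off.

**Last checks:**
- **Lever:** about 0 to 0.05 rad in both cameras. It stayed flat after I let go.
- **Bail:** the rods fit a bar under the lip, about 3 mm above where the plate would hold it. On top of the lip it would sit about 13 mm higher.
- **Keeper:** I did not measure its draw directly. It follows from the bar being hooked with the lever closed.
- **Bystanders:** the pitcher and dropper are where they started. The cup is partly hidden behind the bin, but what shows of it has not moved.
- **Arm:** clear of everything, with the force reading near zero.

**What disagreed:**
- **Fingertip height:** the fingertips looked and touched about 34 mm higher than the reported tool height. My first push on the rods stopped short because of this, and I corrected for it.
- **Force at the stop:** the last press read 44 N. I believe it was on the fingertips rather than the gripper's body, which has the 40 N limit, but I could not confirm that.
- **Lever resistance:** I read almost no resistance while closing the lever (2.5 N at most). The force was only read at the end of each move, so I never saw the snap itself.

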